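# Stand a pipe piece up on its nut against the bench stop

## Robot

A 6-joint arm with a two-finger parallel gripper is mounted at the origin on the work surface. World frame = base frame: x ahead of the robot, y to its left, z up, the work surface at z = 0. Lengths are in m, angles in degrees, forces in N, time in s.
With the tool pointing down it reaches from about 0.25 to 0.725 m from the base axis. Payload 9.7 kg.
Tool frame: the origin (TCP) lies at the very end of the fingers, on their centre line; the grasp point (between the pads) lies 19 mm behind it (bot.hold_point_z is the distance from the TCP to the grasp point, in m); z points along the fingers, y is the line along which they close (so a half turn about z gives the same grasp; the last joint's range is limited). The gripper opens to 85 mm and grips with 20 to 120 N. Pads are 22 mm wide; open, the fingers measure 114 mm over their backs; the gripper's body (76 mm by 85 mm) begins 54 mm behind the grasp point. The pads swing forward as they close: fully open they stand 13 mm farther back than shut.
Start: joints at [65.546, 4.979, 10.078, 95.1, 0, 90], TCP at [0.228, 0.501, 0.231] pointing down, gripper open.
Joint ranges: [-179.16, 179.16], [-48.56, 103.87], [-65.8, 70.77], [-126.05, 130.52], [-82.76, 87.17], [-180, 180]. Speed limits (degrees/s): [127.2, 127.2, 147.25, 180, 180, 180].

## Interface

Orientations are given as [roll, pitch, yaw] about the fixed x, y, z axes, in that order (R = Rz(yaw) Ry(pitch) Rx(roll)).
In Python, from workcell import bot gives the robot as it stands.
- The arm moves only by the tool play_rows, never from a script. Its argument "targets" is a list of rows, each an object with "grip": the closure in counts, from 0 (fully open) to 255 (shut); "linear": the shift along the world's x, y, z in cm, a list of three; "delta_rot": the turn, a rotation vector about the world's x, y, z in rad, a list of three. A call has 1 to 10 rows; each row is the pose to reach, as a shift and turn from the pose commanded when the call began; what a row does not reach only later rows make up. A row lasts 1/10 s, in which the tool goes at most 50 mm and 8.59 degrees, less where a joint would pass 70% of its speed; a pose out of reach is approached as far as the arm can. A call with a gripper value outside its range is refused whole. The fingers move at their own pace and stop on an object; "force" is the grip in N (left out, the last holds). Time passes only in rows, so rows that repeat a pose let the fingers close. It gives the time, the measured TCP pose, the force, the opening and the grip force at its end, in the units of the state.
- bot.get_obs(): the state, without advancing time (a new reading comes with each control period).
- bot.camera(name): name is "side" or "top" or "wrist"; returns a dict with "color" (400x640x3 uint8, red, green, blue), "range_z" (400x640 float32, m along the optical axis (not along the pixel's ray), 0 where there is no reading), "fov_y" (degrees; the focal length in pixels is half the picture's height over the tangent of half this angle, whatever the lens; pixels are square), "cx", "cy" (the principal point, pixels), "world_to_cam" (4x4, takes a point from world to camera coordinates). Camera axes: x right, y up, looking along -z (the intrinsics and any distortion apply to the point x, -y, -z); pixel columns grow to the right and rows downward; lengths in m; the calibration is good to about 2 mm. A picture is of the moment at which its call begins.
- bot.job_done(): hands the job in; it is judged then, once.
Trained networks look in a picture, given as the dict that the camera call returned (one of the last four; its "shot" number tells which), for a name from the list of things; names that differ only in an ending like _2 or _b are one class to them, and where a whole thing is asked for, a point or a joint stands for the part that bears it (a point fixed in the world has none). Each returns a list of dicts, best first, with "conf" (0 to 1); they miss things now and then, are a little off and sometimes report something else, mostly with a low value. They report only what shows in the picture. A call takes as long as a camera call. They do not tell look-alikes from the thing itself.
- bot.search_frame(picture, target): "box" ([left, top, right, bottom] in pixels, round what is visible of it).
- bot.trace(picture, target): "pixels" (400x640 bool, what is visible of it) and "box" ([left, top, right, bottom] in pixels, round what is visible of it).
- bot.pinpoint(picture, target): "pixel" ([column, row] in pixels: a listed point, or the origin of a listed thing).
The state is a dict: "time": time; "q": joint angles; "qd": joint speeds; "joint_efforts": joint torques, N m; "ee_pos": TCP position; "tcp_rot": TCP orientation; "wrist_force": force on the tool from outside, world axes, zero at the start; "torque": the same for the moment, N m; "opening": finger opening in m; "grasp_force": force on a finger pad.
Only numpy, scipy, OpenCV 4.12 (cv2) and the standard library are available. Lean on these libraries where they do the work, as an engineer would, in place of code of your own. Each camera call takes 0.05 s, during which the arm holds its last target. There are 200 camera calls.

## Task

Stand the long steel pipe piece upright on its dark hexagon nut, close in front of the blue bench stop: butt the nut end against the stop, then raise the plain end, keeping the nut down on the bench all the while. Let go and leave it standing there; do not disturb the short pipe piece with the brass nut or the white jar.

Things in the scene. Friction and masses are not known exactly. Their poses are not given: they have to be found in the camera images.
- spool_mid (a point): Centre of the long pipe piece, on its axis. 180 mm long: bright steel tube, 42 mm diameter; a fixed dark hexagon nut, 30 mm long, 54 mm across flats, on one end, the other end plain. Own z: along the tube from nut to plain end. Lies on a nut flat and the plain end (axis 28 mm high at the nut face, 21 at the plain end), nut 15 to 45 mm short of the stop and facing it within 10 degrees.
- spool_foot (a point): Centre of the nut's end face of the long pipe piece (90 mm from its centre, same axes); at bench level when it stands. The piece weighs about 0.6 kg, its centre of mass about 42 mm from this face: pinched lightly (about 12 N) across the tube near the plain end, it swings between the fingertips, nut down.
- stop_face (a point): Blue stop fixed to the bench: wall 130 wide, 60 high, 14 mm thick, foot plate behind it. Point: at bench level under the middle of the front face; x points level into the stop (the way to push), y along the face, z up. While the piece is raised, the nut slides down the face and backs off; once upright, a nut flat is at the face and the axis 27 mm in front (negative x).
- shorty_mid (a point): Bystander: centre of the short pipe piece, lying, 110 mm long, 32 mm tube with a brass hexagon nut 42 mm across flats. Own z axis along the tube from nut to plain end.
- jar: Bystander: white plastic jar with lid, 72 mm diameter, 95 mm high, standing; origin at the centre of its underside.
Mind the look-alikes: they are no part of the job. Leave any orange look-alike of the part that bears stop_face alone. Leave any green look-alike of the part that bears spool_mid alone.

How it is judged (in metres and radians):
On the way:
1. the pipe piece is half raised (30 to 60 degrees) with its nut end down on the bench and near the stop (centre of the nut's end face within 45 mm of the stop's face) (angle between spool_mid's own z axis and vertical between 0.52 and 1.05 rad and x of spool_foot in the frame of stop_face between -0.045 and 0 m and height (world z) of spool_foot below 0.045 m), for 0.1 s.
At the end, for the whole second after the job is handed in: The long piece stands at rest and released on its nut on the bench, upright within 10 degrees, in front of the stop: tube axis at most 47 mm from its face (a 20 mm gap beside the nut) and within its width. Short piece and jar within 30 mm of their start (angle between spool_mid's own z axis and vertical below 0.1745 rad and height (world z) of spool_foot below 0.01 m and x of spool_foot in the frame of stop_face between -0.047 and -0.01 m and y of spool_foot in the frame of stop_face between -0.065 and 0.065 m and linear speed of spool below 0.02 m/s and distance of each of shorty_mid, jar from where it was at the start of the episode below 0.03 m); the robot touches nothing.
It fails at once if the nut end is lifted clear of the bench (centre of its end face more than 70 mm up) (height (world z) of spool_foot above 0.07 m).
It fails at once if the short pipe piece is moved by more than 30 mm (distance of shorty_mid from where it was at the start of the episode above 0.03 m).
It fails at once if the jar is moved by more than 30 mm (distance of jar from where it was at the start of the episode above 0.03 m).
It also fails if it takes over 42 s, if anything falls off the work surface, if the arm or the gripper's body presses on something with over 40 N, if the wrist force passes 120 N, or if a joint passes its speed limit or range.

## Working session

There is one attempt and no reset: what is moved stays moved. The work goes in short steps, Python scripts to look and compute and a tool call to move; the robot and the scene stay as the last step left them, time stands still between calls to the robot, and variables do not carry over. Pictures are saved under pics/ and viewed, at most 10 in all, crops included, and the job is handed in when it is done.

Besides the shell and the picture viewer there is one more tool, called after "Emit:" in YAML: its name, and indented under it one key for each argument. play_rows: Moves the arm, as the interface text tells. Its arguments: {"type":"object","properties":{"targets":{"type":"array","items":{"type":"object","properties":{"grip":{"type":"number"},"linear":{"type":"array","items":{"type":"number"}},"delta_rot":{"type":"array","items":{"type":"number"}}}}},"force":{"type":"number"}},"required":["targets"]}

```bash
mkdir -p pics; cat > h.py <<'E'
import numpy as np, cv2
from workcell import bot
def save(n,img): cv2.imwrite('pics/'+n+'.png',cv2.cvtColor(img,cv2.COLOR_RGB2BGR))
def world(p):
    d=p['range_z'];h,w=d.shape;f=h/2/np.tan(np.radians(p['fov_y'])/2)
    u,v=np.meshgrid(np.arange(w),np.arange(h))
    c=np.stack([(u-p['cx'])/f*d,-(v-p['cy'])/f*d,-d,np.ones_like(d)],-1)
    W=(c@np.linalg.inv(p['world_to_cam']).T)[...,:3]; W[d==0]=np.nan; return W
E
python3 - <<'E'
from h import *
ims=[]
for n in ['top','side']:
    p=bot.camera(n); W=world(p); ims.append(p['color'])
    print(n,[k for k in p], np.linalg.inv(p['world_to_cam'])[:3,3].round(3))
    for t in ['spool_mid','spool_foot','stop_face','shorty_mid','jar']:
        for r in bot.pinpoint(p,t)[:4]:
            c,q=[int(round(x)) for x in r['pixel']]; print(t,round(r['conf'],2),c,q,W[min(q,399),min(c,639)].round(3))
im=np.vstack(ims); save('a',cv2.resize(im,(480*1,600)))
save('top',ims[0]);save('side',ims[1])
print(bot.get_obs())
E
```

```text
top ['color', 'range_z', 'fov_y', 'cx', 'cy', 'world_to_cam', 'shot'] [0.309 0.003 1.529]
spool_mid 0.85 310 206 [0.509 0.021 0.044]
spool_mid 0.71 367 152 [ 0.676 -0.153  0.047]
spool_foot 0.69 356 171 [ 0.615 -0.118  0.054]
spool_foot 0.67 281 186 [ 0.579  0.113 -0.003]
stop_face 0.63 250 246 [0.39  0.2   0.036]
stop_face 0.56 279 187 [0.575 0.119 0.001]
shorty_mid 0.82 436 218 [ 0.474 -0.36   0.038]
jar 0.75 206 199 [0.523 0.323 0.094]
jar 0.2 437 220 [ 0.468 -0.363  0.036]
side ['color', 'range_z', 'fov_y', 'cx', 'cy', 'world_to_cam', 'shot'] [0.475 0.804 0.597]
spool_mid 0.93 333 219 [0.504 0.042 0.036]
spool_mid 0.8 276 177 [ 0.689 -0.141  0.044]
spool_foot 0.85 305 236 [0.563 0.148 0.06 ]
spool_foot 0.78 296 187 [ 0.623 -0.109  0.033]
stop_face 0.79 301 251 [0.574 0.141 0.007]
stop_face 0.58 380 278 [0.39  0.221 0.018]
shorty_mid 0.58 346 154 [ 0.484 -0.351  0.031]
jar 0.92 302 323 [0.539 0.381 0.051]
{'time': 0.6, 'q': array([ 6.55466833e+01,  4.97770738e+00,  1.00787040e+01,  9.50983751e+01,
       -1.84441879e-03,  9.00006114e+01]), 'qd': array([ 0.05547035, -0.03743111,  0.09359333,  0.02793671,  0.01295967,
        0.03958568]), 'joint_efforts': array([-1.19796539e-03, -5.19821978e+01,  4.64690530e+01,  1.31588185e-03,
        3.67154746e-05,  1.43312843e-05]), 'ee_pos': array([0.22768448, 0.50066651, 0.23129998]), 'tcp_rot': array([1.79997379e+02, 1.84439081e-03, 1.55546072e+02]), 'wrist_force': array([-0.21249094,  0.26392481, -0.34685351]), 'torque': array([ 0.045454  ,  0.05204275, -0.00020579]), 'grasp_force': 0.0, 'opening': 0.08548279687434583}
```

View pics/top.png

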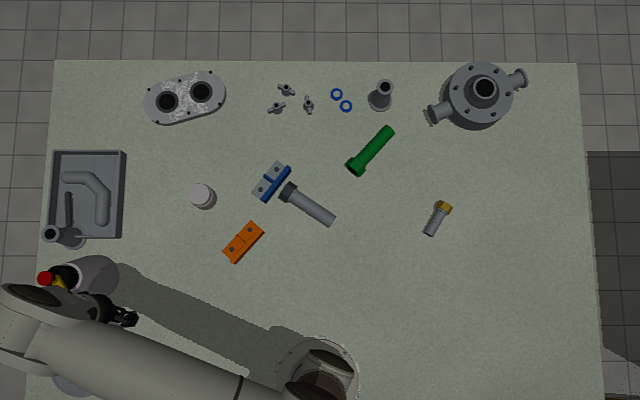

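View pics/side.png

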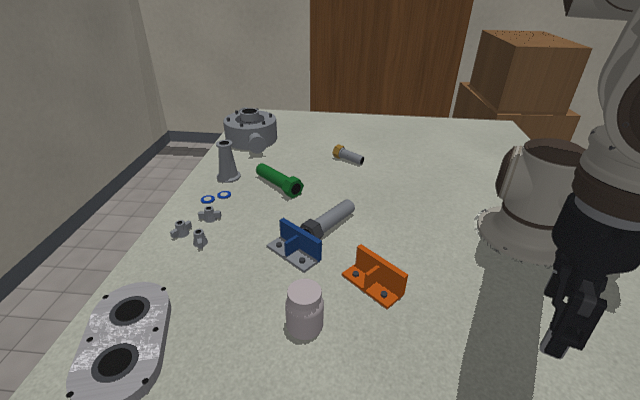

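The top view shows two candidates for the long piece: steel at (310,206) and green at (367,152). The stop could be blue (271,182) or orange (243,242). I choose the steel pipe with the dark nut and the blue stop. The short brass-nut piece is at (436,218) and the jar at (203,196).

```bash
python3 - <<'E'
from h import *
p=bot.camera('top');W=world(p);c=p['color'].astype(int)
save('crop',cv2.resize(p['color'][150:250,230:350],(720,600),interpolation=cv2.INTER_CUBIC))
for n in ['top','side']:
    if n=='side': p=bot.camera(n);W=world(p);c=p['color'].astype(int)
    best=None
    for r in bot.trace(p,'spool_mid'):
        m=r['pixels']; cc=c[m].mean(0); print(n,'conf',round(r['conf'],2),cc.round(),r['box'])
        if cc[1]>cc[0]+25: continue
        P=W[cv2.erode(m.astype(np.uint8),np.ones((2,2)))>0]; P=P[np.isfinite(P).all(1)&(P[:,2]>.008)&(P[:,2]<.08)]
        (cx,cy),(a,b),ang=cv2.minAreaRect((P[:,:2]*1000).astype(np.float32))
        d=np.linalg.svd(P[:,:2]-P[:,:2].mean(0),full_matrices=False)[2][0]; d*= -np.sign(d[1])
        t=(P[:,:2]-P[:,:2].mean(0))@d; o=P[:,:2].mean(0)
        print('rect',cx,cy,a,b,ang,'dir',np.degrees(np.arctan2(d[1],d[0])),'ends',o+d*t.min(),o+d*t.max(),'len',np.ptp(t))
        nrm=np.array([-d[1],d[0]]);s=(P[:,:2]-o)@nrm
        for lo in np.arange(t.min(),t.max(),.02):
            k=(t>=lo)&(t<lo+.02); print('  ',round(lo,3),k.sum(),'mid',(s[k].min()+s[k].max())/2,'w',np.ptp(s[k]),'top',np.percentile(P[k,2],95))
        break
    m=(c[...,2]>c[...,0]+60)&(c[...,2]>c[...,1]+30)
    k,l,st,ce=cv2.connectedComponentsWithStats(m.astype(np.uint8)); i=1+st[1:,4].argmax(); P=W[l==i];P=P[np.isfinite(P).all(1)]
    print('blue',st[i],'z',P[:,2].min(),P[:,2].max())
    Q=P[P[:,2]>.05]; (cx,cy),(a,b),ang=cv2.minAreaRect((Q[:,:2]*1000).astype(np.float32)); print(' toprect',len(Q),cx,cy,a,b,ang, cv2.boxPoints(((cx,cy),(a,b),ang)).round().tolist())
    W2=W[180:210,330:340];
print('table z',np.nanmedian(W[300:305,100:110],axis=(0,1)))
E
```

```text
top conf 0.59 [69. 74. 76.] [280.7, 182.0, 335.1, 227.8]
rect 512.3766479492188 27.95185089111328 176.34616088867188 57.64508819580078 56.7794189453125 dir -123.42473761785224 ends [0.55949839 0.10241845] [ 0.46240391 -0.04469482] len 0.1762658494020328
   -0.082 124 mid 0.0014196487141045037 w 0.057637972903473535 top 0.060579789030657416
   -0.062 110 mid 0.002612808314776371 w 0.055353348188047644 top 0.05745580927967674
   -0.042 82 mid 0.00048335797810293395 w 0.03749349749543035 top 0.05029798643806196
   -0.022 81 mid 0.0007589956246086167 w 0.036457746992187165 top 0.0492109896285462
   -0.002 78 mid 0.0006733879637300898 w 0.034264432747381134 top 0.05036734368188524
   0.018 78 mid 0.0006939086066527333 w 0.03541661577373929 top 0.05010126089598529
   0.038 82 mid 0.0009061247622617948 w 0.03759019522799338 top 0.049082433905620365
   0.058 82 mid 0.0010612794016653573 w 0.03754681689208737 top 0.04764841905544699
   0.078 66 mid 0.0005413638781209262 w 0.03592169851943431 top 0.04696741968245538
blue [261 165  29  36 191] z 0.04179628594289797 0.06858611904502787
 toprect 
[... 762 characters left out ...]

   0.002 77 mid 0.0042994523002794945 w 0.026967609935089752 top 0.04634041324682581
   0.022 79 mid 0.004162597880721909 w 0.025809958102600013 top 0.04558253567198443
   0.042 77 mid 0.004839099569888147 w 0.026262960520522544 top 0.04489401723435613
   0.062 68 mid 0.005238591074051679 w 0.0275776384643686 top 0.042655559849970305
   0.082 62 mid 0.003991992810567432 w 0.027197116978427353 top 0.04312837618244449
blue [280 218  41  26 188] z 0.03688488598568107 0.06282726072546374
 toprect 182 578.6438598632812 126.5788345336914 15.598889350891113 128.06472778320312 52.63128662109375 [[523.0, 159.0], [625.0, 82.0], [634.0, 94.0], [532.0, 172.0]]
table z [0.93525554 0.35396802 0.02538836]
```

View pics/crop.png

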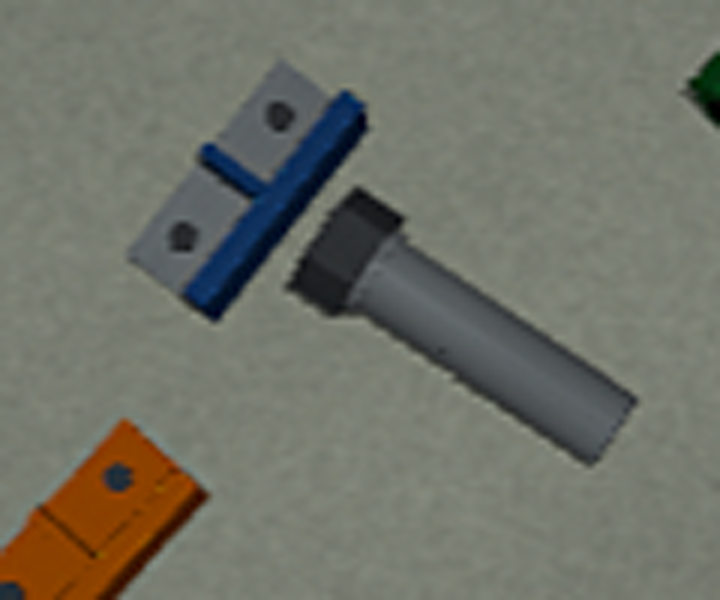

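The crop confirms the steel pipe with the dark nut facing the blue stop. Next I go above the plain end.

Emit:
play_rows:
  targets:
    - {"grip": 0, "linear": [25.1, -52, -6], "delta_rot": [0, 0, -1.728]}
    - {"grip": 0, "linear": [25.1, -52, -6], "delta_rot": [0, 0, -1.728]}
    - {"grip": 0, "linear": [25.1, -52, -6], "delta_rot": [0, 0, -1.728]}
    - {"grip": 0, "linear": [25.1, -52, -6], "delta_rot": [0, 0, -1.728]}
    - {"grip": 0, "linear": [25.1, -52, -6], "delta_rot": [0, 0, -1.728]}
    - {"grip": 0, "linear": [25.1, -52, -6], "delta_rot": [0, 0, -1.728]}
    - {"grip": 0, "linear": [25.1, -52, -6], "delta_rot": [0, 0, -1.728]}
    - {"grip": 0, "linear": [25.1, -52, -6], "delta_rot": [0, 0, -1.728]}
    - {"grip": 0, "linear": [25.1, -52, -6], "delta_rot": [0, 0, -1.728]}
    - {"grip": 0, "linear": [25.1, -52, -6], "delta_rot": [0, 0, -1.728]}
  force: 20

```text
time: 1.8
ee_pos: [0.4444, 0.0507, 0.1798]
tcp_rot: [179.9, -0.0, 69.2]
wrist_force: [1.1, 1.1, 0.3]
opening: 0.0853
grasp_force: 0.0
```

Emit:
play_rows:
  targets:
    - {"grip": 0, "linear": [3.5, -7, -1], "delta_rot": [0, 0, -0.222]}
    - {"grip": 0, "linear": [3.5, -7, -1], "delta_rot": [0, 0, -0.222]}
    - {"grip": 0, "linear": [3.5, -7, -1], "delta_rot": [0, 0, -0.222]}
    - {"grip": 0, "linear": [3.5, -7, -1], "delta_rot": [0, 0, -0.222]}

```text
time: 2.2
ee_pos: [0.4787, -0.0176, 0.1694]
tcp_rot: [-180.0, 0.0, 56.8]
wrist_force: [-0.3, 0.9, -1.2]
opening: 0.0853
grasp_force: 0.0
```

```bash
python3 - <<'E'
from h import *
p=bot.camera('wrist');W=world(p);save('w1',p['color'])
o=bot.get_obs();print(o['ee_pos'],o['tcp_rot'],o['q'])
d0=np.array([np.cos(np.radians(-123.5)),np.sin(np.radians(-123.5))]);nr=np.array([-d0[1],d0[0]]);foot=np.array([.5595,.102])
m=(W[...,2]>.01)&(W[...,2]<.075); 
P=W[m]; r=P[:,:2]-foot; t=r@d0; s=r@nr
k=(abs(s)<.06)&(t>-.02)&(t<.21); t,s,z=t[k],s[k],P[k,2]
for lo in np.arange(-.02,.2,.01):
    q=(t>=lo)&(t<lo+.01)
    if q.sum(): print(round(lo,3),q.sum(),(np.percentile(s[q],[1,99])*1000).round(1),'top',np.percentile(z[q],97).round(4))
print('max t',np.percentile(t,99.5))
E
```

```text
[ 0.47863483 -0.0169403   0.16965624] [-1.79978090e+02 -3.70491811e-03  5.69221456e+01] [-2.03563249e+00 -5.54273376e+00 -7.22871386e+00  8.83308813e+01
  1.44724872e-02  1.21042219e+02]
-0.02 57 [49.7 59.9] top 0.038
-0.01 381 [-26.9  34.3] top 0.0565
0.0 987 [-27.1  33.8] top 0.0565
0.01 940 [-26.5  34.2] top 0.056
0.02 897 [-25.7  32.9] top 0.0554
0.03 634 [-18.1  25.2] top 0.0511
0.04 542 [-17.1  23.7] top 0.048
0.05 527 [-17.2  24.1] top 0.0476
0.06 524 [-17.4  23.5] top 0.0473
0.07 468 [-16.3  24.1] top 0.0468
0.08 471 [-16.4  23.3] top 0.0464
0.09 446 [-16.6  24. ] top 0.0461
0.1 428 [-16.7  23. ] top 0.0455
0.11 409 [-16.9  23.6] top 0.0453
0.12 398 [-17.   22.8] top 0.0447
0.13 391 [-17.1  23.2] top 0.0443
0.14 377 [-17.3  23.8] top 0.0439
0.15 348 [-17.4  22.7] top 0.0436
0.16 353 [-17.6  23.3] top 0.0433
0.17 182 [-17.7  23.6] top 0.043
max t 0.17412550776611238
```

View pics/w1.png

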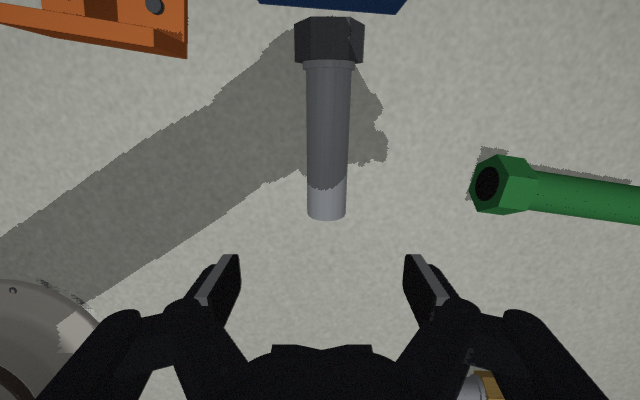

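Wrist view: pipe centred near column 328, its plain end at row 218, and the gripper aligned with it. I descend.

Emit:
play_rows:
  targets:
    - {"grip": 0, "linear": [0.4, -0.2, -4], "delta_rot": [0, 0, -0.005]}
    - {"grip": 0, "linear": [0.4, -0.2, -8], "delta_rot": [0, 0, -0.005]}
    - {"grip": 0, "linear": [0.4, -0.2, -11], "delta_rot": [0, 0, -0.005]}
    - {"grip": 0, "linear": [0.4, -0.2, -14], "delta_rot": [0, 0, -0.005]}
    - {"grip": 0, "linear": [0.4, -0.2, -15], "delta_rot": [0, 0, -0.005]}
    - {"grip": 0, "linear": [0.4, -0.2, -15], "delta_rot": [0, 0, -0.005]}

```text
time: 2.85
ee_pos: [0.482, -0.0183, 0.019]
tcp_rot: [-179.9, 0.1, 56.7]
wrist_force: [-0.0, -0.5, 0.3]
opening: 0.0857
grasp_force: 0.0
```

Emit:
play_rows:
  targets:
    - {"grip": 0, "linear": [0, -0.1, -1.3], "delta_rot": [0, 0, 0]}
    - {"grip": 0, "linear": [0, -0.1, -1.3], "delta_rot": [0, 0, 0]}
    - {"grip": 140, "linear": [0, -0.1, -1.3], "delta_rot": [0, 0, 0]}
    - {"grip": 255, "linear": [0, -0.1, -1.3], "delta_rot": [0, 0, 0]}
    - {"grip": 255, "linear": [0, -0.1, -1.3], "delta_rot": [0, 0, 0]}
    - {"grip": 255, "linear": [0, -0.1, -1.3], "delta_rot": [0, 0, 0]}
    - {"grip": 255, "linear": [0, -0.1, -1.3], "delta_rot": [0, 0, 0]}
    - {"grip": 255, "linear": [0, -0.1, -1.3], "delta_rot": [0, 0, 0]}
  force: 20

```text
time: 3.65
ee_pos: [0.4833, -0.0203, 0.0072]
tcp_rot: [179.9, -0.0, 56.6]
wrist_force: [-1.0, -0.9, 6.0]
opening: 0.0413
grasp_force: 22.0
```

Emit:
play_rows:
  targets:
    - {"grip": 255, "linear": [0.2, 0.3, 0], "delta_rot": [0, 0, -0.03]}
    - {"grip": 255, "linear": [0.4, 0.5, 0], "delta_rot": [0, 0, -0.06]}
    - {"grip": 255, "linear": [0.6, 0.8, 0], "delta_rot": [0, 0, -0.06]}
    - {"grip": 255, "linear": [0.7, 1.0, 0], "delta_rot": [0, 0, -0.06]}
    - {"grip": 255, "linear": [0.8, 1.1, 0], "delta_rot": [0, 0, -0.06]}
    - {"grip": 255, "linear": [0.8, 1.1, 0], "delta_rot": [0, 0, -0.06]}

```text
time: 4.25
ee_pos: [0.4906, -0.01, 0.0071]
tcp_rot: [180.0, 0.1, 53.1]
wrist_force: [-4.2, -5.5, 8.3]
opening: 0.0412
grasp_force: 22.3
```

Emit:
play_rows:
  targets:
    - {"grip": 255, "linear": [0.06, 0.08, 0], "delta_rot": [0, 0, 0]}
    - {"grip": 255, "linear": [0.12, 0.16, 0], "delta_rot": [0, 0, 0]}
    - {"grip": 255, "linear": [0.12, 0.16, 0], "delta_rot": [0, 0, 0]}

```text
time: 4.55
ee_pos: [0.4918, -0.0085, 0.0071]
tcp_rot: [180.0, 0.1, 53.1]
wrist_force: [-4.9, -6.2, 8.7]
opening: 0.0412
grasp_force: 22.3
```

Emit:
play_rows:
  targets:
    - {"grip": 255, "linear": [0.06, 0.08, 0], "delta_rot": [0, 0, 0]}
    - {"grip": 255, "linear": [0.12, 0.16, 0], "delta_rot": [0, 0, 0]}
    - {"grip": 255, "linear": [0.18, 0.24, 0], "delta_rot": [0, 0, 0]}

```text
time: 4.85
ee_pos: [0.4934, -0.0063, 0.0071]
tcp_rot: [180.0, 0.1, 53.1]
wrist_force: [-5.0, -6.7, 8.3]
opening: 0.0413
grasp_force: 22.3
```

```bash
python3 - <<'E'
from h import *
p=bot.camera('side');W=world(p)
save('s2',cv2.resize(p['color'][170:290,240:400],(800,600),interpolation=cv2.INTER_CUBIC))
o=bot.get_obs();print(o['ee_pos'],o['wrist_force'])
E
```

```text
[ 0.49356312 -0.00615602  0.00714162] [-5.26407703 -5.5833653   9.02011452]
```

View pics/s2.png

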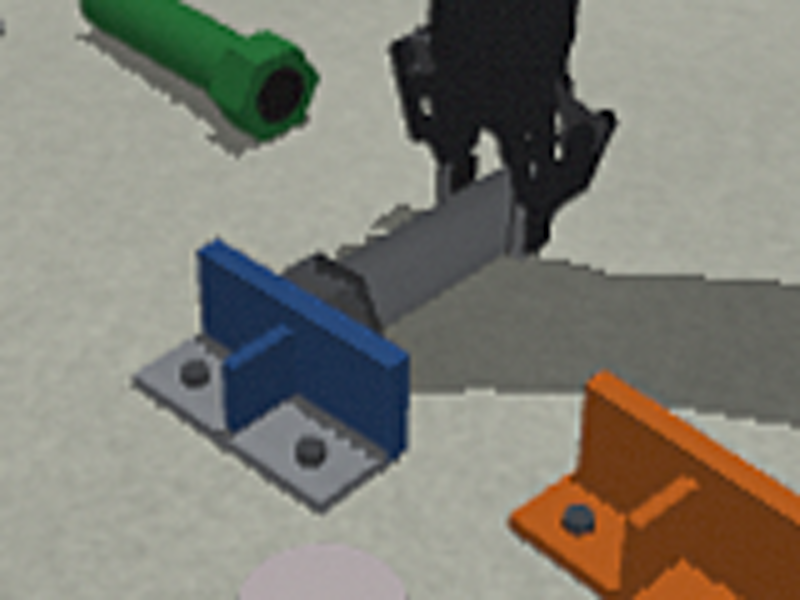

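The side view shows the nut right behind the blue wall, near (330,280) in the crop. I keep pushing to feel contact.

Emit:
play_rows:
  targets:
    - {"grip": 255, "linear": [0.06, 0.08, 0], "delta_rot": [0, 0, 0]}
    - {"grip": 255, "linear": [0.12, 0.16, 0], "delta_rot": [0, 0, 0]}
    - {"grip": 255, "linear": [0.18, 0.24, 0], "delta_rot": [0, 0, 0]}

```text
time: 5.2
ee_pos: [0.4941, -0.0054, 0.007]
tcp_rot: [179.9, 0.4, 53.0]
wrist_force: [-9.6, -16.2, 10.2]
opening: 0.041
grasp_force: 22.5
```

Contact, about 19 N. I raise the plain end along the ladder arc, slowly.

Emit:
play_rows:
  targets:
    - {"grip": 255, "linear": [-0.09, -0.12, 0.5], "delta_rot": [0, 0, 0]}
    - {"grip": 255, "linear": [-0.15, -0.2, 1.0], "delta_rot": [0, 0, 0]}
    - {"grip": 255, "linear": [-0.18, -0.24, 1.5], "delta_rot": [0, 0, 0]}
    - {"grip": 255, "linear": [-0.2, -0.27, 2.0], "delta_rot": [0, 0, 0]}
    - {"grip": 255, "linear": [-0.2, -0.27, 2.6], "delta_rot": [0, 0, 0]}
    - {"grip": 255, "linear": [-0.18, -0.24, 3.2], "delta_rot": [0, 0, 0]}
    - {"grip": 255, "linear": [-0.16, -0.21, 3.8], "delta_rot": [0, 0, 0]}
    - {"grip": 255, "linear": [-0.12, -0.15, 4.4], "delta_rot": [0, 0, 0]}
    - {"grip": 255, "linear": [-0.07, -0.1, 5.0], "delta_rot": [0, 0, 0]}
    - {"grip": 255, "linear": [-0.07, -0.1, 5.0], "delta_rot": [0, 0, 0]}

```text
time: 6.2
ee_pos: [0.4955, -0.0037, 0.0577]
tcp_rot: [179.9, -0.0, 53.2]
wrist_force: [-0.5, -1.4, -1.2]
opening: 0.0413
grasp_force: 21.3
```

```bash
python3 - <<'E'
from h import *
p=bot.camera('side');W=world(p)
save('s3',cv2.resize(p['color'][150:290,240:400],(686,600),interpolation=cv2.INTER_CUBIC))
o=bot.get_obs();print(o['ee_pos'],o['wrist_force'],o['torque'])
E
```

```text
[ 0.49524542 -0.00380211  0.05715668] [-0.66826141 -2.63213477 -2.32583985] [-0.3795468   0.28067124 -0.07713321]
```

View pics/s3.png

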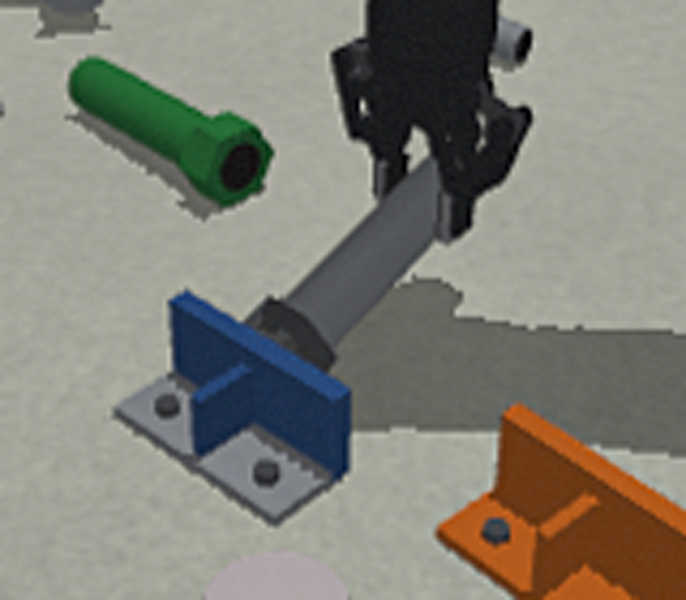

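The side view shows the piece at about 20°, nut on the bench at (300,340). I continue to 50°.

Emit:
play_rows:
  targets:
    - {"grip": 255, "linear": [0.05, 0.06, 0.74], "delta_rot": [0, 0, 0]}
    - {"grip": 255, "linear": [0.2, 0.26, 1.48], "delta_rot": [0, 0, 0]}
    - {"grip": 255, "linear": [0.35, 0.46, 2.17], "delta_rot": [0, 0, 0]}
    - {"grip": 255, "linear": [0.54, 0.72, 2.83], "delta_rot": [0, 0, 0]}
    - {"grip": 255, "linear": [0.77, 1.02, 3.45], "delta_rot": [0, 0, 0]}
    - {"grip": 255, "linear": [1.02, 1.35, 4.04], "delta_rot": [0, 0, 0]}
    - {"grip": 255, "linear": [1.29, 1.72, 4.59], "delta_rot": [0, 0, 0]}
    - {"grip": 255, "linear": [1.6, 2.13, 5.1], "delta_rot": [0, 0, 0]}
    - {"grip": 255, "linear": [1.93, 2.56, 5.56], "delta_rot": [0, 0, 0]}
    - {"grip": 255, "linear": [1.93, 2.56, 5.56], "delta_rot": [0, 0, 0]}

```text
time: 7.25
ee_pos: [0.5149, 0.0223, 0.113]
tcp_rot: [180.0, -0.0, 53.2]
wrist_force: [-2.0, -2.9, 1.2]
opening: 0.0417
grasp_force: 21.8
```

```bash
python3 - <<'E'
from h import *
p=bot.camera('side');W=world(p)
save('s4',cv2.resize(p['color'][150:290,240:400],(686,600),interpolation=cv2.INTER_CUBIC))
o=bot.get_obs();print(o['ee_pos'],o['wrist_force'],o['torque'])
E
```

```text
[0.5146228  0.02196894 0.11271215] [-1.83547979 -2.39912027  1.87159024] [-0.54110792  0.42677611  0.00723897]
```

View pics/s4.png

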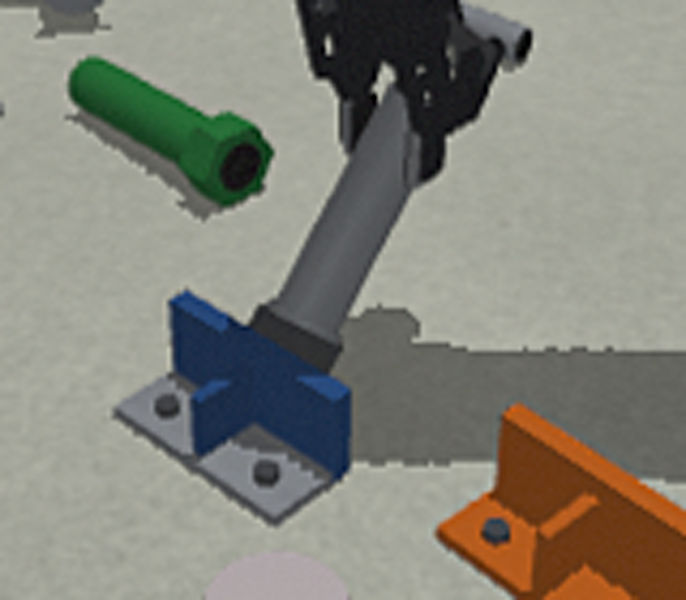

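The side view shows roughly 50°, nut low behind the stop at (300,340). I raise it to 80°.

Emit:
play_rows:
  targets:
    - {"grip": 255, "linear": [0.35, 0.46, 0.41], "delta_rot": [0, 0, 0]}
    - {"grip": 255, "linear": [0.72, 0.96, 0.79], "delta_rot": [0, 0, 0]}
    - {"grip": 255, "linear": [1.12, 1.48, 1.11], "delta_rot": [0, 0, 0]}
    - {"grip": 255, "linear": [1.53, 2.03, 1.38], "delta_rot": [0, 0, 0]}
    - {"grip": 255, "linear": [1.98, 2.62, 1.62], "delta_rot": [0, 0, 0]}
    - {"grip": 255, "linear": [2.42, 3.2, 1.79], "delta_rot": [0, 0, 0]}
    - {"grip": 255, "linear": [2.77, 3.67, 1.9], "delta_rot": [0, 0, 0]}
    - {"grip": 255, "linear": [3.12, 4.14, 1.96], "delta_rot": [0, 0, 0]}
    - {"grip": 255, "linear": [3.48, 4.62, 2.0], "delta_rot": [0, 0, 0]}
    - {"grip": 255, "linear": [3.82, 5.07, 2.01], "delta_rot": [0, 0, 0]}

```text
time: 8.3
ee_pos: [0.5529, 0.0729, 0.1325]
tcp_rot: [180.0, -0.0, 53.2]
wrist_force: [-1.2, -2.0, 3.0]
opening: 0.0412
grasp_force: 20.2
```

```bash
cat > pose.py <<'E'
from h import *
o=bot.get_obs();print(o['ee_pos'],o['wrist_force'],o['torque'])
for n in ['side','top']:
    p=bot.camera(n);W=world(p); n2=np.array([.602,.798]);t2=np.array([-.798,.602]);O=np.array([.574,.1205])
    for r in bot.trace(p,'spool_mid'):
        m=cv2.erode(r['pixels'].astype(np.uint8),np.ones((2,2)))>0
        c=p['color'][m].astype(int).mean(0)
        if c[1]>c[0]+25: continue
        P=W[m];P=P[np.isfinite(P).all(1)&(P[:,2]>.01)]
        u=(P[:,:2]-O)@n2;v=(P[:,:2]-O)@t2
        print(n,r['conf'],len(P))
        for lo in np.arange(.01,.2,.02):
            k=(P[:,2]>=lo)&(P[:,2]<lo+.02)
            if k.sum()>5: print('  z',round(lo+.01,2),k.sum(),'u',(np.percentile(u[k],[3,97])*1000).round(),'v',(np.percentile(v[k],[3,97])*1000).round())
        break
    if n=='side': save(__import__('sys').argv[1],cv2.resize(p['color'][130:290,230:410],(675,600),interpolation=cv2.INTER_CUBIC))
E
python3 pose.py s5
```

```text
[0.55288924 0.072949   0.13249797] [-1.19121257 -2.01206826  3.04717007] [-0.61011619  0.26558639 -0.0208852 ]
side 0.83 826
  z 0.02 8 u [-57. -29.] v [ 1. 18.]
  z 0.04 102 u [-52. -13.] v [-22.  18.]
  z 0.06 121 u [-45. -15.] v [-18.  10.]
  z 0.08 125 u [-50. -20.] v [-18.  10.]
  z 0.1 130 u [-54. -25.] v [-19.   9.]
  z 0.12 129 u [-56. -30.] v [-22.   9.]
  z 0.14 82 u [-44. -35.] v [-18.   7.]
  z 0.16 73 u [-48. -39.] v [-18.  10.]
  z 0.18 55 u [-51. -40.] v [-19.  10.]
top 0.73 532
  z 0.02 36 u [122. 140.] v [135. 193.]
  z 0.04 33 u [123. 141.] v [135. 192.]
  z 0.06 72 u [123. 159.] v [133. 197.]
  z 0.08 67 u [127. 171.] v [134. 196.]
  z 0.1 324 u [130. 182.] v [138. 191.]
```

View pics/s5.png

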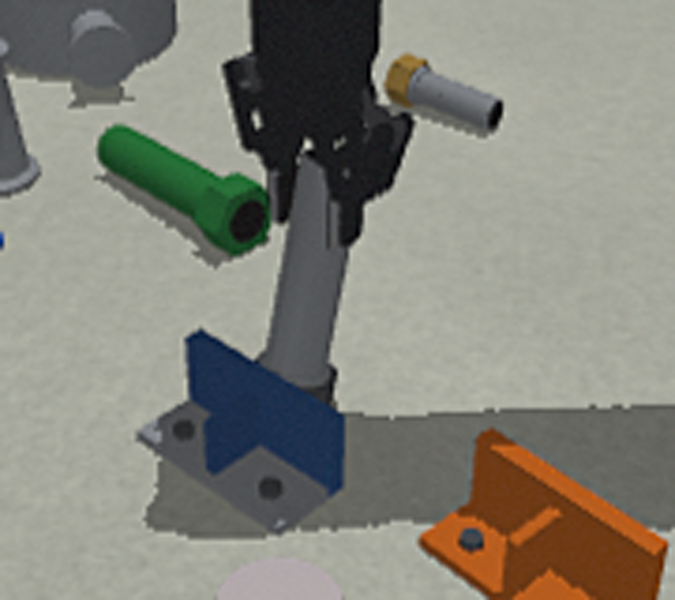

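The side view shows about 78°, nut down behind the stop, and the short piece and jar untouched. I finish the raise.

Emit:
play_rows:
  targets:
    - {"grip": 255, "linear": [0.36, 0.48, 0], "delta_rot": [0, 0, 0]}
    - {"grip": 255, "linear": [0.72, 0.96, -0.05], "delta_rot": [0, 0, 0]}
    - {"grip": 255, "linear": [1.08, 1.44, -0.1], "delta_rot": [0, 0, 0]}
    - {"grip": 255, "linear": [1.38, 1.83, -0.15], "delta_rot": [0, 0, 0]}
    - {"grip": 255, "linear": [1.62, 2.15, -0.2], "delta_rot": [0, 0, 0]}
    - {"grip": 255, "linear": [1.62, 2.15, -0.2], "delta_rot": [0, 0, 0]}

```text
time: 9.1
ee_pos: [0.5689, 0.0945, 0.1299]
tcp_rot: [-180.0, -0.0, 53.2]
wrist_force: [0.2, 0.3, 0.8]
opening: 0.0407
grasp_force: 20.1
```

```bash
python3 pose.py s6
```

```text
[0.56894623 0.09454554 0.12990173] [0.17093041 0.34987616 0.80792231] [-0.14379176 -0.00282535  0.00574969]
side 0.77 585
  z 0.04 42 u [-39. -13.] v [ 4. 14.]
  z 0.06 99 u [-32.  -8.] v [-15.  10.]
  z 0.08 113 u [-38. -10.] v [-17.  10.]
  z 0.1 118 u [-40. -11.] v [-16.  10.]
  z 0.12 91 u [-34. -12.] v [-15.  10.]
  z 0.14 47 u [-18. -13.] v [-13.   1.]
  z 0.16 47 u [-19. -14.] v [-15.  -0.]
  z 0.18 27 u [-23. -15.] v [-16.  -3.]
```

View pics/s6.png

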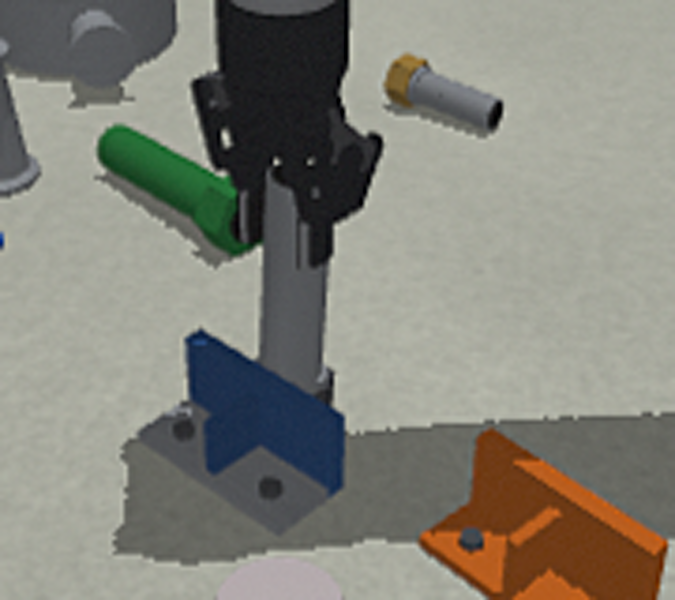

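About 3° remains (front edge u −8 at z=0.06, −14 at z=0.16). One last nudge, then I release.

Emit:
play_rows:
  targets:
    - {"grip": 255, "linear": [0.15, 0.2, -0.03], "delta_rot": [0, 0, 0]}
    - {"grip": 255, "linear": [0.3, 0.4, -0.06], "delta_rot": [0, 0, 0]}
    - {"grip": 255, "linear": [0.3, 0.4, -0.06], "delta_rot": [0, 0, 0]}
    - {"grip": 255, "linear": [0.3, 0.4, -0.06], "delta_rot": [0, 0, 0]}

```text
time: 9.7
ee_pos: [0.5715, 0.098, 0.1293]
tcp_rot: [-180.0, 0.0, 53.2]
wrist_force: [-0.3, -0.9, -3.2]
opening: 0.0412
grasp_force: 20.3
```

Emit:
play_rows:
  targets:
    - {"grip": 255, "linear": [0, 0, -0.15], "delta_rot": [0, 0, 0]}
    - {"grip": 255, "linear": [0, 0, -0.15], "delta_rot": [0, 0, 0]}
    - {"grip": 100, "linear": [0, 0, -0.15], "delta_rot": [0, 0, 0]}
    - {"grip": 60, "linear": [0, 0, -0.15], "delta_rot": [0, 0, 0]}
    - {"grip": 0, "linear": [0, 0, -0.15], "delta_rot": [0, 0, 0]}
    - {"grip": 0, "linear": [0, 0, -0.15], "delta_rot": [0, 0, 0]}
    - {"grip": 0, "linear": [0, 0, -0.15], "delta_rot": [0, 0, 0]}
    - {"grip": 0, "linear": [0, 0, -0.15], "delta_rot": [0, 0, 0]}

```text
time: 10.5
ee_pos: [0.5717, 0.098, 0.1282]
tcp_rot: [-180.0, -0.0, 53.2]
wrist_force: [0.2, -0.1, 0.0]
opening: 0.0851
grasp_force: 0.0
```

Emit:
play_rows:
  targets:
    - {"grip": 0, "linear": [0, 0, 1], "delta_rot": [0, 0, 0]}
    - {"grip": 0, "linear": [0, 0, 2.5], "delta_rot": [0, 0, 0]}
    - {"grip": 0, "linear": [0, 0, 4.5], "delta_rot": [0, 0, 0]}
    - {"grip": 0, "linear": [0, 0, 7], "delta_rot": [0, 0, 0]}
    - {"grip": 0, "linear": [0, 0, 10], "delta_rot": [0, 0, 0]}
    - {"grip": 0, "linear": [0, 0, 13], "delta_rot": [0, 0, 0]}
    - {"grip": 0, "linear": [0, 0, 15], "delta_rot": [0, 0, 0]}
    - {"grip": 0, "linear": [0, 0, 15], "delta_rot": [0, 0, 0]}
    - {"grip": 0, "linear": [0, 0, 15], "delta_rot": [0, 0, 0]}

```text
time: 11.4
ee_pos: [0.5719, 0.098, 0.2792]
tcp_rot: [179.9, -0.1, 53.2]
wrist_force: [-0.2, 0.0, -0.0]
opening: 0.0857
grasp_force: 0.0
```

```bash
python3 pose.py s7
```

```text
[0.57191785 0.09803434 0.27917053] [-0.18189159  0.04349034 -0.04398942] [-0.03885272  0.02405228  0.00475858]
side 0.73 937
  z 0.02 18 u [-52. -31.] v [ 1. 14.]
  z 0.04 47 u [-44. -16.] v [ 1. 16.]
  z 0.06 100 u [-33.  -5.] v [-17.  10.]
  z 0.08 109 u [-32.  -5.] v [-16.  10.]
  z 0.1 113 u [-33.  -5.] v [-15.  10.]
  z 0.12 109 u [-33.  -5.] v [-15.  10.]
  z 0.14 125 u [-40.  -5.] v [-14.  10.]
  z 0.16 136 u [-39.  -5.] v [-17.  10.]
  z 0.18 180 u [-40.  -5.] v [-24.   9.]
```

View pics/s7.png

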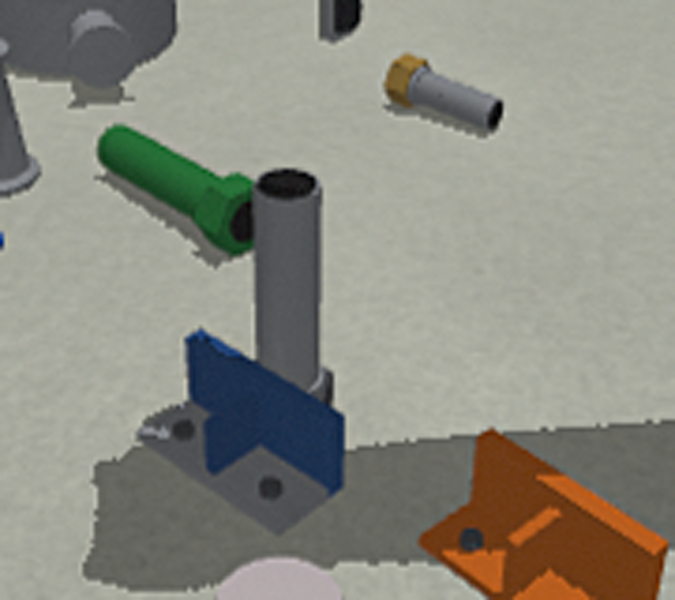

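The pipe stands upright (u constant with height), its nut at the stop face, and the gripper is clear.

```bash
python3 -c "
from workcell import bot
print(bot.job_done())"
```

```text
the job is handed in; nothing more can be done
None
```

The long pipe piece stands upright and released on its nut against the blue stop; the short piece and jar were not touched. I handed the job in at about 11.5 s, and no verdict came back.

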